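# Raise the feeder's barrier arm and slide the seed dish in

### The arm

A 7-joint arm with a two-finger parallel gripper is mounted at the origin on the work surface. World frame = base frame: x ahead of the robot, y to its left, z up, the work surface at z = 0. Lengths are in m, angles in rad, forces in N, time in s.
With the tool pointing down it reaches from about 0.425 to 0.925 m from the base axis. Payload 6.8 kg.
Tool frame: the origin (TCP) lies at the very end of the fingers, on their centre line; the grasp point (between the pads) lies 19 mm behind it (hold_point_z is the distance from the TCP to the grasp point, in m); z points along the fingers, y is the direction in which the jaws open and shut (so a half turn about z gives the same grasp; the last joint's range is limited). The gripper opens to 85 mm and grips with 20 to 120 N. Pads are 22 mm wide; open, the fingers measure 114 mm over their backs; the gripper's body (76 mm by 85 mm) begins 54 mm behind the grasp point. The pads swing forward as they close: fully open they stand 13 mm farther back than shut.
Start: joints at [1.154, 0.477, 0.022, 1.555, -0.011, 1.109, -0.083], TCP at [0.205, -0.643, 0.231] pointing down, gripper open.
Joint ranges: [-2.96, 2.96], [-0.34, 2.1], [-1.41, 1.46], [0.24, 2.44], [-1.37, 4.51], [0.17, 1.92], [-2.96, 2.96]. Speed limits (rad/s): [2.39, 2.39, 3.14, 3.14, 3.14, 3.14, 3.14].

### API

Orientations are given as a unit quaternion [w, x, y, z].
In Python, from station import get_obs, read_camera, calibration, hand_in, regions_of, hold_point_z gives the robot as it stands.
- The arm moves only by the tool send_rows, never from a script. Its argument "motion" is text: rows parted by semicolons, each of 7 numbers parted by spaces: the shift along the world's x, y, z in cm, then the turn, a rotation vector about the world's x, y, z in degrees, then the closure, from 0 (fully open) to 1 (shut). In form: dx dy dz rx ry rz fingers; .... A call has 1 to 20 rows; each row shifts and turns the pose as measured when the row begins; what a row does not reach is not made up. A row lasts 1/12 s, in which the tool goes at most 41.7 mm and 7.16 degrees, less where a joint would pass 70% of its speed; a pose out of reach is approached as far as the arm can. A call is refused whole if a number of a shift passes 4.17 or a number of a turn 7.16, either way. A call with a gripper value outside its range is refused whole. The fingers move at their own pace and stop on an object; "newtons" is the grip in N (left out, the last holds). Time passes only in rows, so rows that do not move let the fingers close. It gives the time, the measured TCP pose, the force and the opening at its end, in the units of the state.
- get_obs(): the state, without advancing time (a new reading comes with each control period).
- read_camera(name): name is "side" or "top"; returns the picture (420x560x3 uint8, red, green, blue); there is no depth.
- calibration(name): a dict with "mtx" (3x3 intrinsics, pixels), "k1" (the pictures are not rectified: a ray, as slopes to the right and down, at radius r is drawn at 1 + k1 r^2 times it, then the intrinsics apply), "R" (3x3) and "t" (3): a world point X has camera coordinates R X + t. Camera axes: x right, y down, z forward; pixel columns grow to the right and rows downward; lengths in m; the calibration is good to about 2 mm. A picture is of the moment at which its call begins. calibration takes no time and is no camera call.
- hand_in(): hands the job in, once; it reports no verdict.
Trained networks look in the newest picture that a camera, given by its name, has taken for a name from the list of things; names that differ only in an ending like _2 or _b are one class to them, and where a whole thing is asked for, a point or a joint stands for the part that bears it (a point fixed in the world has none). Each returns a list of dicts, best first, with "conf" (0 to 1); they miss things now and then, are a little off and sometimes report something else, mostly with a low value. They report only what shows in the picture. A call takes as long as a camera call.
- regions_of(thing, camera): "region" (420x560 bool, what is visible of it) and "point" ([column, row] in pixels, amid what is visible of it).
The state is a dict: "t": time; "q": joint angles; "joint_vel": joint speeds; "joint_torque": joint torques, N m; "eef_pos": TCP position; "tool_rot": TCP orientation; "contact_force": force on the tool from outside, world axes, zero at the start; "torque": the same for the moment, N m; "gripper_width": opening from 0.0 (shut) to 1.0 (fully open).
Only numpy, scipy, OpenCV 4.12 (cv2) and the standard library are available. Lean on these libraries where they do the work, as an engineer would, in place of code of your own. Each camera call takes 0.05 s, during which the arm holds its last target.

### The job

Push the striped barrier arm of the clear bird feeder up past its balance point so that it stays raised by itself, then push the blue dish along the table into the feeder until no part of it sticks out of the mouth. Use light pushes of the fingertips or the outside of the fingers only: do not grip, lift or tip anything, and leave the other things where they are.

Things in the scene. Friction and masses are not known exactly. Their poses are not given: they have to be found in the camera images.
- bay_mouth (a point): Middle of the feeder's mouth, on the table surface. Axes: x points level into the bay (away from the robot, within 0.25 rad of the robot's x), y to the left across the mouth, z up. Inside the bay: y from -78 to 78 mm, x from 0 to 148 mm. The dish slides in on the table itself, there is no sill.
- feeder: Clear acrylic bird feeder with green edges, fixed to the table, open at the top and at the front; carries the barrier arm. Same origin and axes as bay_mouth. Side walls 70 mm high, 4 mm thick; back wall 120 mm high. A green pivot post, 40 x 34 x 92 mm high, stands at x = 10, y = -135 mm.
- counterweight (a point): Centre of the arm's steel counterweight (disc 48 mm across, 20 mm thick), 55 mm from the hinge, up and to the outside of the arm when level; it goes down on the outside as the arm rises.
- gate (a joint): Angle of the barrier arm (rad): 0 = level across the mouth (its start, on a stop), growing as the free end goes up, 1.65 = raised, leaning slightly outwards on the upper stop. Gravity closes it below its balance point at about 0.85 and, damped, carries it on to the upper stop by itself above about 0.95. Lifting at the push point takes about 0.5 N.
- gate_hinge (a point): On the barrier arm's hinge axis (bay_mouth's x axis direction), at bay_mouth x = -25, y = -135 mm, 68 mm above the table. The arm is a white bar with orange bands: 12 mm thick along x, 24 mm high, 270 mm long from here to its free end at bay_mouth y = +135 mm, underside 56 mm above the table when level. The point turns with the arm: its y runs to the free end.
- gate_push (a point): Middle of the underside of the barrier arm, 245 mm from the hinge (25 mm short of the free end), a good place to push up from below; moves with the arm. When level it lies at bay_mouth x = -25, y = +110 mm, 56 mm above the table.
- dish: Loose blue ceramic seed dish, a round crock open at the top, 104 mm across, 66 mm high, wall 6 mm, about 0.4 kg (0.27 to 0.5 kg), on the table in front of the barrier arm. Its origin is the centre of its underside. It is too tall to pass under the level arm.
- rack: Wooden rack, 240 x 130 mm, with four ceramic dishes on edge, 140 mm high, fixed at the left; leave alone.
- canister: Steel canister with screw lid, 94 mm across, 170 mm high; origin at the centre of its underside; leave alone.
- scoop: Orange plastic scoop lying flat, 170 mm long, 34 mm high; origin under the root of its handle; leave alone.
- jar: Amber glass jar, 72 mm across, 110 mm high; origin at the centre of its underside; leave alone.
- mug: White mug, 80 mm across, 90 mm high; origin at the centre of its underside; leave alone.
- flowerpot: Terracotta flower pot, 110 mm across, 100 mm high; origin at the centre of its underside; leave alone.

How it is judged:
On the way, in this order (a step that is already met when the one before it is completed fails the run):
1. the barrier arm is raised on its upper stop, the dish still outside, and the fingers off the arm (value of joint gate above 1.45 rad and x of dish in the frame of bay_mouth below 0 m and contact force between the fingers and feeder below 0.05 N), for 0.3 s.
2. the dish stands wholly inside the feeder, the arm still up (value of joint gate above 1.45 rad and x of dish in the frame of bay_mouth between 0.053 and 0.105 m and y of dish in the frame of bay_mouth between -0.03 and 0.03 m and angle between dish's own z axis and vertical below 0.1 rad and height (world z) of dish below 0.006 m and linear speed of dish below 0.02 m/s), for 0.2 s.
At the end, for the whole second after the job is handed in: The barrier arm rests raised (joint above 1.45 rad) and the dish stands still and upright on the table wholly inside the bay (its centre 53 to 105 mm past the mouth, within 30 mm of the middle line). It need not touch the back wall (all of step 2 and velocity of joint gate between -0.05 and 0.05 rad/s).
It fails at once if the dish is lifted off the table or tipped (height (world z) of dish above 0.012 m or angle between dish's own z axis and vertical above 0.25 rad).
It fails at once if the barrier arm or feeder is gripped or pressed with more than 18 N (contact force between the fingers and feeder above 18 N).
It fails at once if the dish is gripped or pressed with more than 18 N (contact force between the fingers and dish above 18 N).
It fails at once if another thing is pushed away or carried off (distance of any of canister, scoop, jar, mug, flowerpot from where it was at the start of the episode above 0.02 m).
It fails at once if another thing is tipped over (angle between any of canister, scoop, jar, mug, flowerpot's own z axis and vertical above 0.35 rad).
It also fails if it takes over 67 s, if anything falls off the work surface, if the arm or the gripper's body presses on something with over 40 N, if the wrist force passes 120 N, or if a joint passes its speed limit or range.

## Working session

There is one attempt and no reset: what is moved stays moved. The work goes in short steps, Python scripts to look and compute and a tool call to move; the robot and the scene stay as the last step left them, time stands still between calls to the robot, and variables do not carry over. Pictures are saved under pics/ and viewed, and the job is handed in when it is done.

Besides the shell and the picture viewer there is one more tool, called after "Call:" by a JSON object that holds its "name" and its "arguments", one argument or row to a line. send_rows: Moves the arm, as the interface text tells. Its arguments: {"type":"object","properties":{"motion":{"type":"string"},"newtons":{"type":"number"}},"required":["motion"]}

```bash
ls; mkdir -p pics
python3 - <<'E'
from station import *
import cv2
o=get_obs(); print(o)
for c in("side","top"):
    im=read_camera(c); cv2.imwrite(f"pics/{c}0.png",im[:,:,::-1])
    k=calibration(c); print(c,k)
print(hold_point_z)
E
```

```text
pics
{'t': 0.0, 'q': array([ 1.15389535,  0.47783806,  0.02234051,  1.55646227, -0.01146124,
        1.1093214 , -0.08309388]), 'joint_vel': array([ 0.00053556,  0.00078862,  0.00086311,  0.00017757, -0.00047506,
       -0.00031572,  0.00033238]), 'joint_torque': array([-1.21029858e-03, -5.96451902e+01,  1.60721295e+00, -2.81200737e+01,
        1.24255262e-02,  9.34130891e-03,  8.16309034e-05]), 'eef_pos': array([ 0.20493238, -0.64250198,  0.23029574]), 'tool_rot': array([-9.21339401e-04,  9.88100059e-01,  1.53809523e-01, -2.33459874e-04]), 'contact_force': array([-0.25123193, -0.19439046,  0.37908985]), 'torque': array([ 0.00468171, -0.0167542 ,  0.00027838]), 'gripper_width': 0.998501430782132}
side {'mtx': array([[541.73532248,   0.        , 274.15224299],
       [  0.        , 541.73532248, 207.05775237],
       [  0.        ,   0.        ,   1.        ]]), 'k1': -0.19430797538262773, 'R': array([[ 0.99151839, -0.12985731,  0.00532613],
       [-0.08398274, -0.67144437, -0.73628076],
       [ 0.09918764,  0.72958861, -0.67665521]]), 't': array([-0.4659586 ,  0.13592647,  1.96395634])}
top {'mtx': array([[380.5881113 ,   0.        , 274.4598189 ],
       [  0.        , 380.5881113 , 205.77116837],
       [  0.        ,   0.        ,   1.        ]]), 'k1': -0.03128435849922868, 'R': array([[-0.01982828, -0.99980067, -0.00233612],
       [-0.99761194,  0.01993938, -0.0661275 ],
       [ 0.0661609 ,  0.00101935, -0.99780845]]), 't': array([0.03463106, 0.50031017, 1.24426478])}
0.0187
```

View pics/side0.png

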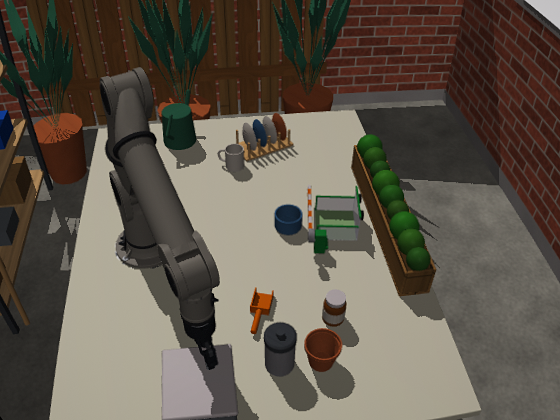

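View pics/top0.png

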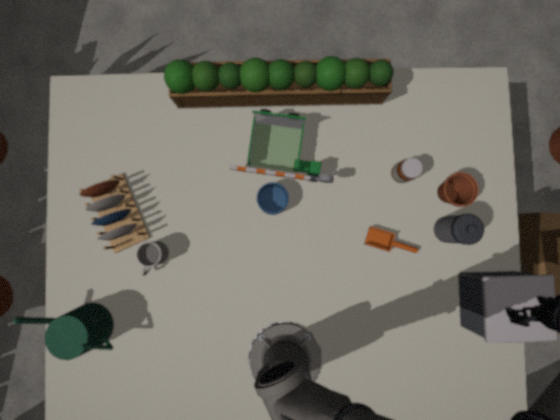

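```bash
cat > h.py <<'E'
import numpy as np, cv2
from station import *
def proj(X,c):
    k=calibration(c); P=np.atleast_2d(X)@k['R'].T+k['t']; s=P[:,:2]/P[:,2:]
    s=s*(1+k['k1']*(s**2).sum(1,keepdims=True)); return s@k['mtx'][:2,:2].T+k['mtx'][:2,2]
def back(uv,z,c):
    k=calibration(c); d=(np.array(uv,float)-k['mtx'][:2,2])/k['mtx'][0,0]; s=d.copy()
    for _ in range(20): s=d/(1+k['k1']*(s@s))
    r=k['R'].T@np.array([*s,1]); C=-k['R'].T@k['t']; return C+r*(z-C[2])/r[2]
def crop(c,x0,y0,x1,y1,f,name,pts=None):
    im=read_camera(c)[:,:,::-1].copy(); im=cv2.resize(im[y0:y1,x0:x1],None,fx=f,fy=f,interpolation=cv2.INTER_CUBIC)
    if pts is not None:
        for p in pts: cv2.circle(im,tuple(int(v) for v in ((p-[x0,y0]+.5)*f)),2,(255,0,255),-1)
    cv2.imwrite('pics/'+name,im)
E
python3 - <<'E'
from h import *
crop('top',220,90,350,225,5,'t1.png'); crop('side',260,170,380,260,6,'s1.png')
for n in ('gate','feeder','dish','counterweight'):
  for c in('top','side'):
    for r in regions_of(n,c)[:2]:
        ys,xs=np.nonzero(r['region']); print(n,c,round(r['conf'],2),r['point'],xs.min(),xs.max(),ys.min(),ys.max(),len(xs))
        if n=='dish':
            np.save(f'dish_{c}.npy',r['region'])
print(get_obs()['t'])
E
```

```text
gate top 0.67 [290.9, 172.4] 231 332 166 182 612
gate side 0.63 [255.8, 304.7] 250 273 290 333 580
gate side 0.6 [306.6, 219.1] 308 314 186 241 237
feeder top 0.76 [280.7, 150.8] 231 333 108 182 3947
feeder side 0.59 [334.0, 215.5] 308 363 189 252 2312
dish top 0.94 [269.6, 198.8] 255 288 182 214 847
dish side 0.56 [289.9, 220.7] 275 301 205 234 696
counterweight side 0.47 [310.4, 221.4] 308 313 189 241 178
0.6
```

View pics/t1.png

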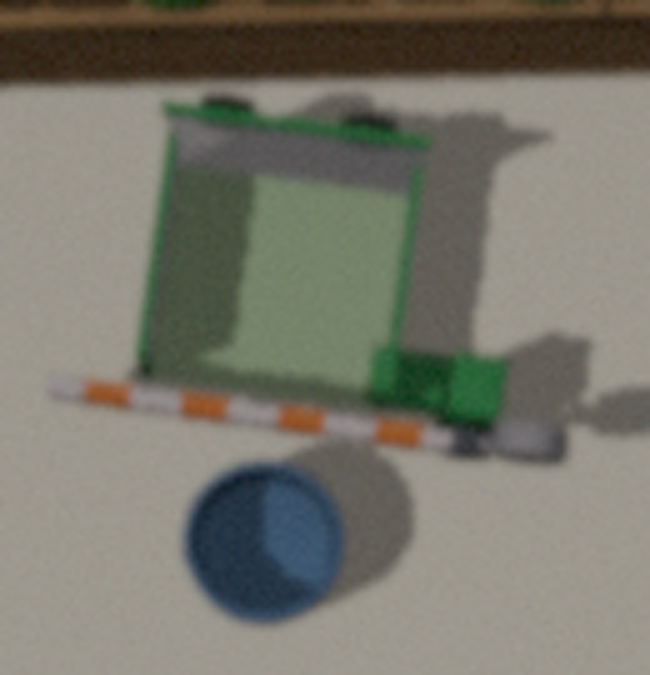

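View pics/s1.png

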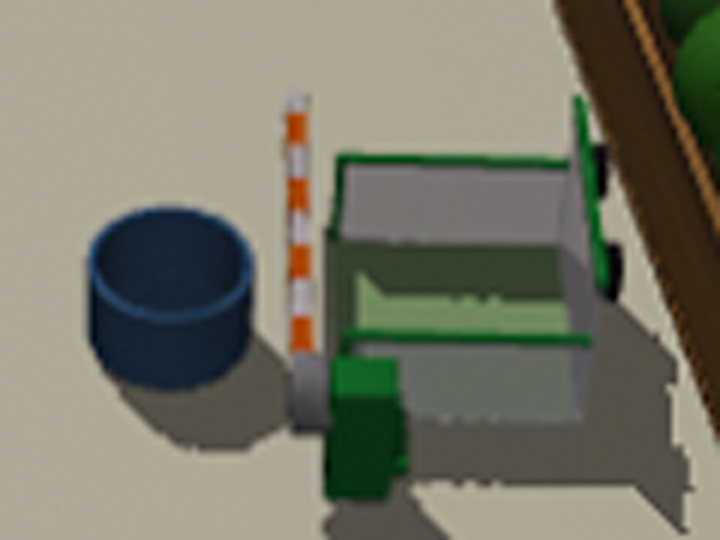

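```bash
cat > fit.py <<'E'
from h import *
from scipy.optimize import least_squares
T=[((-.025,.135,.080),(50,385)),((.150,.082,.12),(165,107)),((.150,-.082,.12),(430,143)),((0,.080,.07),(147,368)),((-.025,0,.080),None)]
S=[((-.025,.135,.080),(297,95)),((0,.080,.07),(340,157)),((.150,.082,.12),(578,98)),((.150,-.082,.12),(605,290))]
obs=[('top',p,np.array(c)/5+[219.5,89.5]) for p,c in T if c]+[('side',p,np.array(c)/6+[259.5,169.5]) for p,c in S]
def W(b,p):
    c,s=np.cos(b[2]),np.sin(b[2]);p=np.atleast_2d(p); return np.c_[b[0]+c*p[:,0]-s*p[:,1],b[1]+s*p[:,0]+c*p[:,1],p[:,2]]
if __name__=='__main__':
    f=lambda b:np.concatenate([(proj(W(b,p),c)[0]-u) for c,p,u in obs])
    r=least_squares(f,[.6,0,0],loss='soft_l1'); print(r.x,f(r.x).reshape(-1,2).round(1)); b=r.x; np.save('b.npy',b)
    # dish: fit centre from silhouettes
    a=np.linspace(0,2*np.pi,60)
    def hull(d):
        out=[]
        for c in('top','side'):
            X=np.r_[[np.r_[d+.052*np.array([np.cos(t),np.sin(t)]),z] for z in(0,.066) for t in a]]
            h=proj(X,c); m=np.zeros((420*4,560*4),np.uint8); cv2.fillConvexPoly(m,cv2.convexHull(((h+.5)*4).astype(np.int32)),1)
            M=cv2.moments(m,True); out+=[M['m10']/M['m00']/4-.5,M['m01']/M['m00']/4-.5]
        return np.array(out)
    o=[]
    for c in('top','side'):
        ys,xs=np.nonzero(np.load(f'dish_{c}.npy')); o+=[xs.mean(),ys.mean()]
    d0=back(o[:2],.03,'top')[:2]
    r=least_squares(lambda d:hull(d)-o,d0,diff_step=.01); d=r.x
    print('dish',d,r.fun.round(1)); dd=d-b[:2]; c,s=np.cos(b[2]),np.sin(b[2]); print('dish in bay',c*dd[0]+s*dd[1],-s*dd[0]+c*dd[1])
    # rim in top crop: left/right/top/bottom
    print('rim centre', back(np.array([265,541])/5+[219.5,89.5],.066,'top'))
    print('push pt',W(b,(-.025,.11,.056)),'hinge',W(b,(-.025,-.135,.068)))
    pts=[(-.025,.135,.056),(-.025,-.135,.068),(0,.078,0),(0,-.078,0),(.148,.078,0),(.148,-.078,0),(-.025,.11,.08),(0,-.08,.07)]
    dr=[np.r_[d+.052*np.array([np.cos(t),np.sin(t)]),.066] for t in a]
    X=np.r_[W(b,pts),dr]
    crop('top',220,90,350,225,5,'t2.png',proj(X,'top')); crop('side',260,170,380,260,6,'s2.png',proj(X,'side'))
E
python3 fit.py
```

```text
[ 0.6290787   0.02663054 -0.14962017] [[ 0.3 -0.1]
 [ 0.5  0.1]
 [-0.  -0.4]
 [-0.7 -1.6]
 [-0.6 -0.4]
 [-0.9  0.8]
 [-0.   1. ]
 [-0.2 -0.9]]
dish [0.52542239 0.03259174] [-0.  -0.3 -0.3  0.1]
dish in bay -0.1033868254968266 -0.009556672395600117
rim centre [0.52352734 0.03034905 0.066     ]
push pt [[0.62075489 0.13912815 0.056     ]] hinge [[ 0.58423456 -0.10313465  0.068     ]]
```

View pics/t2.png

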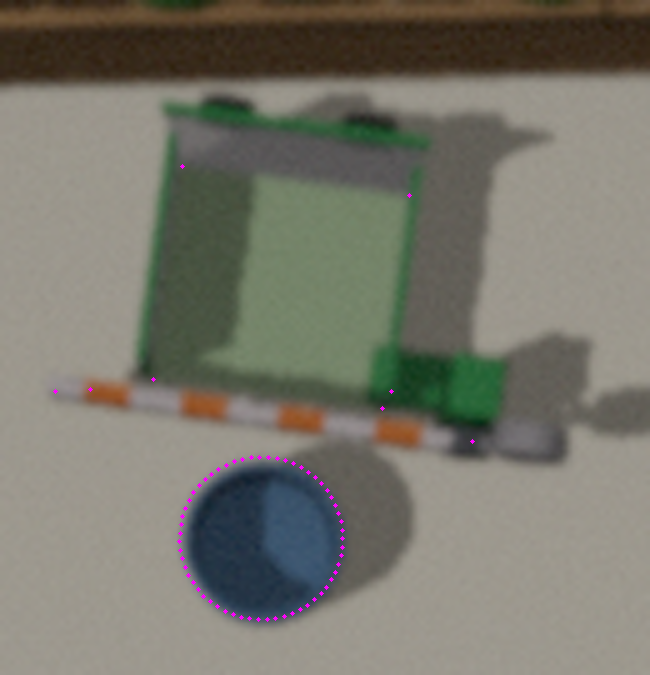

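View pics/s2.png

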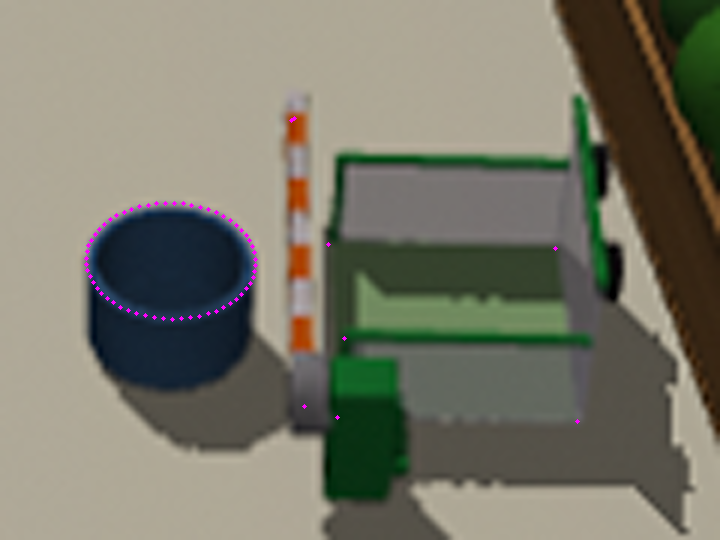

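Call:
{"name": "send_rows", "arguments": {
  "motion": "0 0 3 0 0 0 1;0 0 2 0 0 0 1;2.9 2.4 0 0 0 -2.6 1;2.9 2.4 0 0 0 -2.6 1;2.9 2.4 0 0 0 -2.6 1;2.9 2.4 0 0 0 -2.6 1;2.9 2.4 0 0 0 -2.6 1;2.9 2.4 0 0 0 -2.6 1;2.9 2.4 0 0 0 -2.6 1;2.9 2.4 0 0 0 -2.6 1;2.9 2.4 0 0 0 -2.6 1;2.9 2.4 0 0 0 -2.7 1"
}}

```text
t: 1.7
eef_pos: [0.4924, -0.3994, 0.2851]
tool_rot: [0.002, 0.995, -0.095, -0.002]
contact_force: [0.8, -1.0, 0.5]
gripper_width: 0.002
```

Call:
{"name": "send_rows", "arguments": {
  "motion": "0.2 3.65 -0.2 0 0 0.15 1;0.2 3.65 -0.2 0 0 0.15 1;0.2 3.65 -0.2 0 0 0.15 1;0.2 3.65 -0.2 0 0 0.15 1;0.2 3.65 -0.2 0 0 0.15 1;0.2 3.65 -0.2 0 0 0.15 1;0.2 3.65 -0.2 0 0 0.15 1;0.2 3.65 -0.2 0 0 0.15 1;0.2 3.65 -0.2 0 0 0.15 1;0.2 3.65 -0.2 0 0 0.15 1;0.2 3.65 -0.2 0 0 0.15 1;0.2 3.65 -0.2 0 0 0.15 1;0.2 3.65 -0.2 0 0 0.15 1;0.2 3.65 -0.2 0 0 0.15 1;0.2 3.65 -0.2 0 0 0.15 1;0 0 0 0 0 0 1"
}}

```text
t: 3.03
eef_pos: [0.5266, 0.1838, 0.2575]
tool_rot: [0.0, 0.998, -0.07, 0.005]
contact_force: [-0.7, 0.9, 0.9]
gripper_width: 0.0
```

Call:
{"name": "send_rows", "arguments": {
  "motion": "0 0 0 -0.75 -4.95 0 1;0 0 0 -0.75 -4.95 0 1;0 0 0 -0.75 -4.95 0 1;0 0 0 -0.75 -4.95 0 1;0 0 0 -0.75 -4.95 0 1;0 0 0 -0.75 -4.95 0 1;0 0 0 -0.75 -4.95 0 1;0 0 0 -0.75 -4.95 0 1;0 0 0 -0.75 -4.95 0 1;0 0 0 0 0 0 1"
}}

```text
t: 3.87
eef_pos: [0.536, 0.1843, 0.2449]
tool_rot: [0.028, 0.959, -0.06, 0.277]
contact_force: [-0.6, 0.1, 0.1]
gripper_width: -0.0
```

```bash
cat > st.py <<'E'
from h import *
from scipy.spatial.transform import Rotation as R
def state():
    o=get_obs(); b=np.load('b.npy'); p=o['eef_pos']; d=p[:2]-b[:2]; c,s=np.cos(b[2]),np.sin(b[2])
    r=R.from_quat(o['tool_rot'],scalar_first=True); Bi=R.from_euler('z',-b[2])
    print('t',round(o['t'],2),'bay mm',(1000*np.array([c*d[0]+s*d[1],-s*d[0]+c*d[1],p[2]])).round(1),'toolz in bay',Bi.apply(r.apply([0,0,1])).round(3),'tooly',Bi.apply(r.apply([0,1,0])).round(3),'F',o['contact_force'].round(2),'q',o['q'].round(2))
if __name__=='__main__': state()
E
python3 -c "
from st import *; state(); crop('side',200,120,420,300,3.5,'s3.png')"
```

```text
t 3.87 bay mm [-115.5  142.   244.9] toolz in bay [ 0.535 -0.008 -0.845] tooly [ 0.018 -1.     0.021] F [-0.55  0.08  0.14] q [-0.81  0.1   0.14  2.18  0.75  0.6  -2.94]
```

View pics/s3.png

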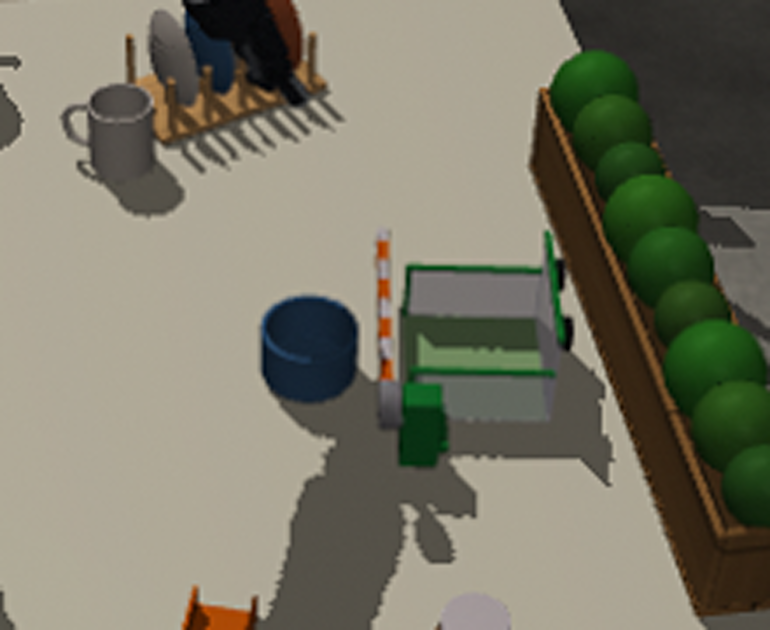

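Call:
{"name": "send_rows", "arguments": {
  "motion": "0 0 0 -3.2 0.5 5.1 1;0 0 0 -3.2 0.5 5.1 1;0 0 0 -3.2 0.5 5.1 1"
}}

```text
t: 4.17
eef_pos: [0.5355, 0.1866, 0.2466]
tool_rot: [0.072, 0.955, 0.097, 0.27]
contact_force: [0.5, -0.1, 0.8]
gripper_width: 0.0
```

```bash
python3 st.py
```

```text
t 4.17 bay mm [-116.4  144.2  246.6] toolz in bay [ 0.536 -0.004 -0.844] tooly [ 0.291 -0.938  0.189] F [ 0.5  -0.13  0.85] q [-0.78  0.1   0.1   2.17  0.75  0.61 -2.62]
```

Call:
{"name": "send_rows", "arguments": {
  "motion": "0 0 0 -3.6 0.6 5.75 1;0 0 0 -3.6 0.6 5.75 1;0 0 0 -3.6 0.6 5.75 1;0 0 0 -3.6 0.6 5.75 1;0 0 0 -3.6 0.6 5.75 1;0 0 0 -3.6 0.6 5.75 1;0 0 0 -3.6 0.6 5.75 1;0 0 0 -3.6 0.6 5.75 1;0 0 0 -3.6 0.6 5.75 1;0 0 0 -3.6 0.6 5.75 1;0 0 0 -3.6 0.6 5.75 1;0 0 0 -3.6 0.6 5.75 1;0 0 0 -3.6 0.6 5.75 1;0 0 0 -3.6 0.6 5.75 1;0 0 0 -3.6 0.6 5.75 1;0 0 0 -3.6 0.6 5.75 1;0 0 0 -3.6 0.6 5.75 1;0 0 0 -3.6 0.6 5.75 1"
}}

```text
t: 5.67
eef_pos: [0.5401, 0.1789, 0.2569]
tool_rot: [0.271, 0.336, 0.901, 0.053]
contact_force: [-0.1, 1.4, 0.4]
gripper_width: 0.005
```

```bash
python3 st.py
```

```text
t 5.67 bay mm [-110.7  137.3  256.9] toolz in bay [ 0.531 -0.008 -0.847] tooly [0.455 0.846 0.278] F [-0.06  1.38  0.45] q [-0.63  0.09 -0.03  2.15  0.73  0.63 -0.34]
```

Call:
{"name": "send_rows", "arguments": {
  "motion": "0 0 0 -3.4 0.55 5.4 1;0 0 0 -3.4 0.55 5.4 1;0 0 0 -3.4 0.55 5.4 1;0 0 0 -3.4 0.55 5.4 1;0 0 0 -3.2 0.5 5.0 1;0 0 0 -0.7 -4.95 0 1;0 0 0 -0.7 -4.95 0 1;0 0 0 -0.7 -4.95 0 1"
}}

```text
t: 6.33
eef_pos: [0.5453, 0.1741, 0.2644]
tool_rot: [0.387, 0.061, 0.919, -0.039]
contact_force: [0.5, 0.2, -0.9]
gripper_width: -0.001
```

```bash
python3 st.py
```

```text
t 6.33 bay mm [-104.9  133.4  264.4] toolz in bay [ 0.717 -0.011 -0.697] tooly [-0.008  1.    -0.024] F [ 0.52  0.2  -0.88] q [-0.7   0.08 -0.06  2.28  1.26  0.65 -0.33]
```

Call:
{"name": "send_rows", "arguments": {
  "motion": "-0.5 -0.8 -2.8 0 0 0 1;-0.5 -0.8 -2.8 0 0 0 1;-0.5 -0.8 -2.8 0 0 0 1;0 0 -2.8 0 0 0 1;0 0 -2.8 0 0 0 1;0 0 -2.8 0 0 0 1;0 0 -2.8 0 0 0 1;0 0 -1.8 0 0 0 1;0 0 0 0 0 0 1;0 0 0 0 0 0 1"
}}

```text
t: 7.17
eef_pos: [0.5317, 0.1552, 0.049]
tool_rot: [0.389, 0.073, 0.918, -0.018]
contact_force: [0.3, -0.4, 0.8]
gripper_width: -0.002
```

```bash
python3 -c "
from st import *; state(); crop('side',200,120,420,300,3.5,'s4.png')"
```

```text
t 7.17 bay mm [-115.5  112.6   49. ] toolz in bay [ 0.717  0.017 -0.697] tooly [-0.001  1.     0.023] F [ 0.26 -0.41  0.77] q [-0.32  0.6  -0.47  2.43  2.07  0.92 -1.23]
```

View pics/s4.png

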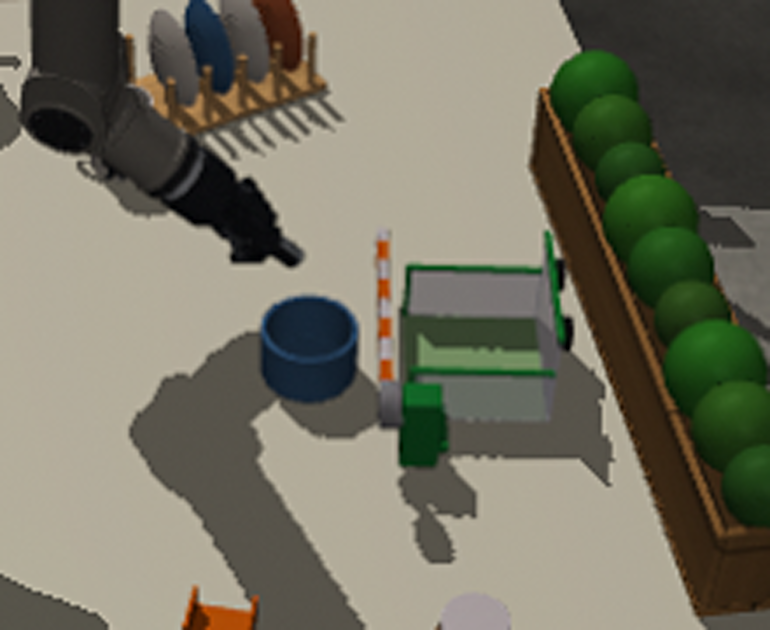

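```bash
python3 -c "
from st import *; crop('top',80,90,350,300,2.9,'t4.png')"
```

```text
(no output)
```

View pics/t4.png

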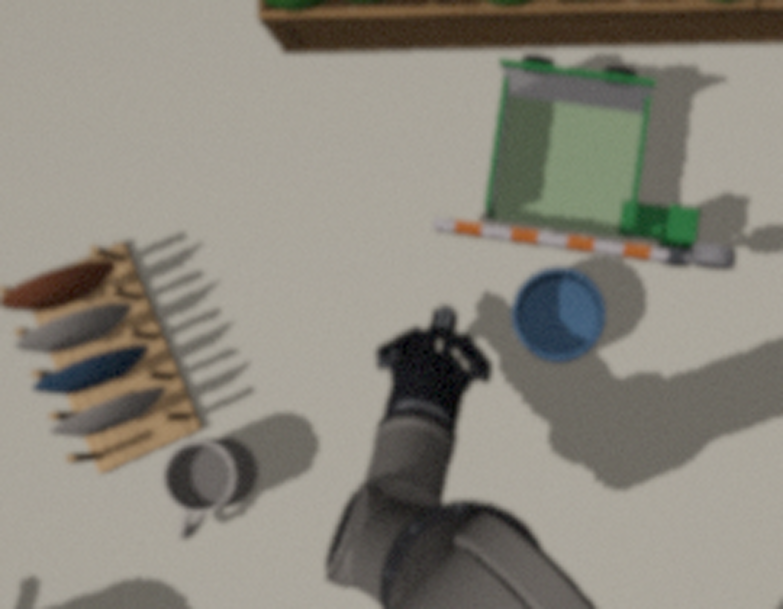

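Call:
{"name": "send_rows", "arguments": {
  "motion": "1.6 -0.5 -0.5 0 0 0 1;1.6 -0.5 -0.6 0 0 0 1;1.6 -0.5 -0.6 0 0 0 1;0 0 0 0 0 0 1"
}}

```text
t: 7.6
eef_pos: [0.5852, 0.1431, 0.0425]
tool_rot: [0.396, 0.072, 0.915, -0.015]
contact_force: [0.0, 0.3, 0.9]
gripper_width: 0.004
```

```bash
python3 st.py
```

```text
t 7.6 bay mm [-60.7 108.6  42.5] toolz in bay [ 0.728  0.024 -0.686] tooly [-0.006  1.     0.029] F [0.02 0.26 0.92] q [-0.26  0.63 -0.42  2.35  2.17  0.86 -1.2 ]
```

Call:
{"name": "send_rows", "arguments": {
  "motion": "0 0 -1.2 0 0 0 1;0 0 0 0 0 0 1;1.3 -0.2 -0.1 0 0 0 1;1.3 -0.2 0 0 0 0 1;1.2 -0.2 0 0 0 0 1;0 0 0 0 0 0 1"
}}

```text
t: 8.1
eef_pos: [0.6287, 0.1402, 0.0389]
tool_rot: [0.401, 0.07, 0.913, -0.012]
contact_force: [0.3, -0.5, -0.3]
gripper_width: 0.002
```

```bash
python3 -c "
from st import *; state(); crop('side',240,140,380,260,5.5,'s5.png')"
```

```text
t 8.1 bay mm [-17.3 112.3  38.9] toolz in bay [ 0.734  0.031 -0.678] tooly [-0.011  0.999  0.034] F [ 0.28 -0.46 -0.33] q [-0.22  0.66 -0.38  2.28  2.22  0.82 -1.16]
```

View pics/s5.png

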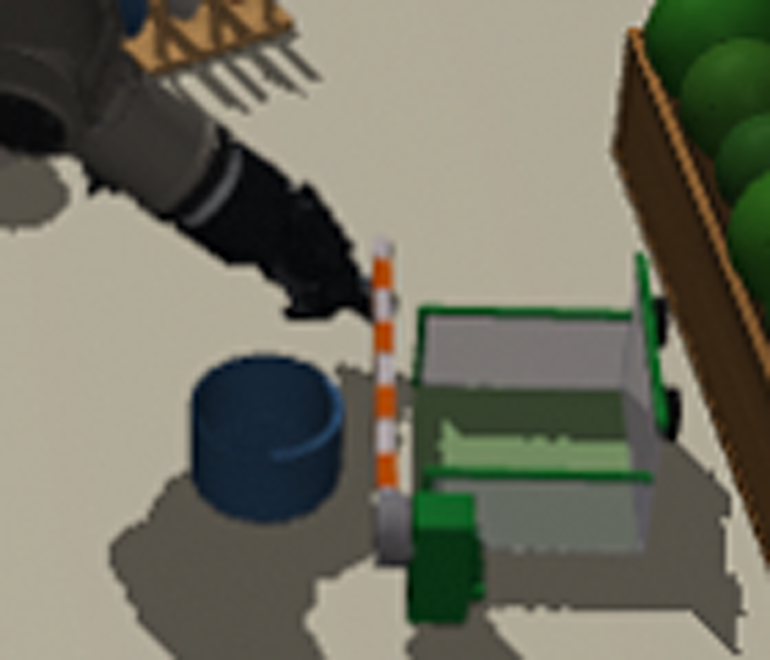

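Call:
{"name": "send_rows", "arguments": {
  "motion": "0 0 1 0 0 0 1;0 0 1.2 0 0 0 1;0 -0.1 1.2 0 0 0 1;0 -0.2 1.2 0 0 0 1;0 -0.2 1.2 0 0 0 1;0 -0.3 1.2 0 0 0 1;0 -0.3 1.2 0 0 0 1;0 -0.4 1.2 0 0 0 1;0 -0.5 1.2 0 0 0 1"
}}

```text
t: 8.9
eef_pos: [0.6235, 0.1202, 0.1456]
tool_rot: [0.397, 0.069, 0.915, -0.012]
contact_force: [-1.5, -0.5, 0.0]
gripper_width: -0.003
```

```bash
python3 -c "
from st import *; state(); crop('side',240,140,380,260,5.5,'s6.png')"
```

```text
t 8.9 bay mm [-19.5  91.7 145.6] toolz in bay [ 0.728  0.032 -0.685] tooly [-0.013  0.999  0.033] F [-1.48 -0.49  0.05] q [-0.22  0.39 -0.34  2.29  1.98  0.6  -0.91]
```

View pics/s6.png

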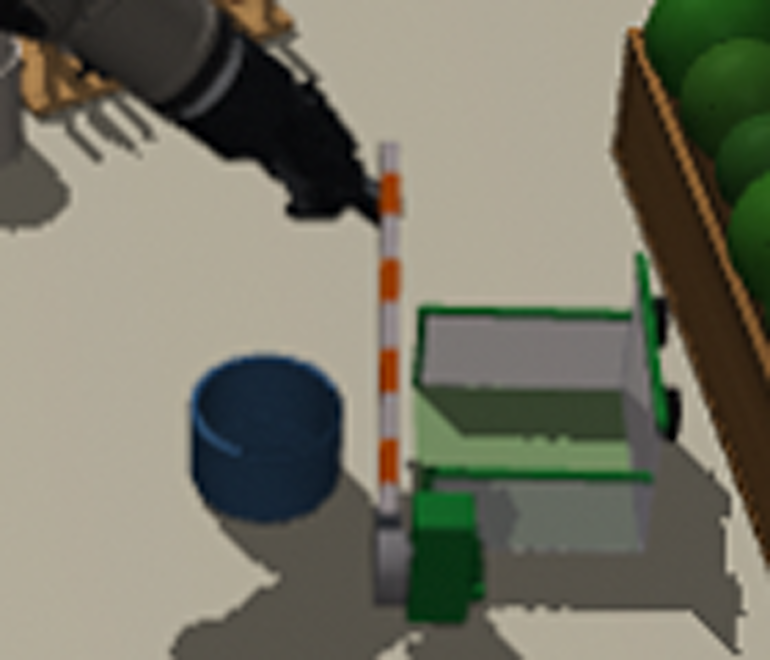

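Call:
{"name": "send_rows", "arguments": {
  "motion": "0 -0.6 1.1 0 0 0 1;-0.1 -0.6 1 0 0 0 1;-0.1 -0.7 1 0 0 0 1;-0.1 -0.7 1 0 0 0 1;-0.1 -0.8 1 0 0 0 1;-0.1 -0.8 0.9 0 0 0 1;-0.1 -0.8 0.9 0 0 0 1;-0.1 -0.8 0.8 0 0 0 1;-0.1 -0.9 0.7 0 0 0 1"
}}

```text
t: 9.7
eef_pos: [0.6135, 0.0527, 0.2336]
tool_rot: [0.397, 0.068, 0.915, -0.012]
contact_force: [-0.3, 0.2, 0.0]
gripper_width: 0.001
```

```bash
python3 -c "
from st import *; state(); crop('side',240,100,380,260,4,'s7.png')"
```

```text
t 9.7 bay mm [-19.3  23.5 233.6] toolz in bay [ 0.729  0.034 -0.684] tooly [-0.016  0.999  0.032] F [-0.34  0.25  0.03] q [-0.15  0.16 -0.23  2.3   1.76  0.38 -0.57]
```

View pics/s7.png

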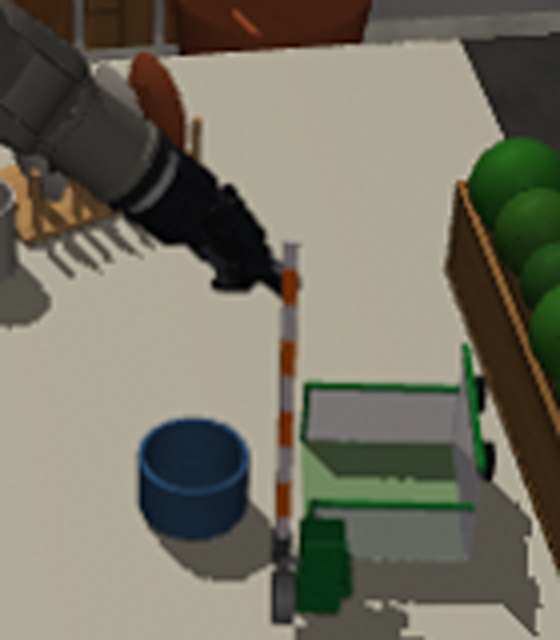

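Call:
{"name": "send_rows", "arguments": {
  "motion": "-0.1 -0.9 0.7 0 0 0 1;-0.1 -0.9 0.6 0 0 0 1;-0.1 -0.9 0.6 0 0 0 1;-0.1 -1 0.5 0 0 0 1;-0.1 -1 0.4 0 0 0 1;0 0 0 0 0 0 1;0 0 0 0 0 0 1;0 0 0 0 0 0 1;0 0 0 0 0 0 1;0 0 0 0 0 0 1;0 0 0 0 0 0 1"
}}

```text
t: 10.67
eef_pos: [0.6071, 0.0054, 0.2596]
tool_rot: [0.396, 0.067, 0.916, -0.013]
contact_force: [0.3, 0.1, 0.2]
gripper_width: -0.0
```

```bash
python3 -c "
from st import *; state(); crop('side',240,100,380,260,4,'s8.png')"
```

```text
t 10.67 bay mm [-18.6 -24.2 259.6] toolz in bay [ 0.728  0.031 -0.685] tooly [-0.015  0.999  0.029] F [0.29 0.12 0.16] q [-0.09  0.09 -0.17  2.3   1.66  0.27 -0.38]
```

View pics/s8.png

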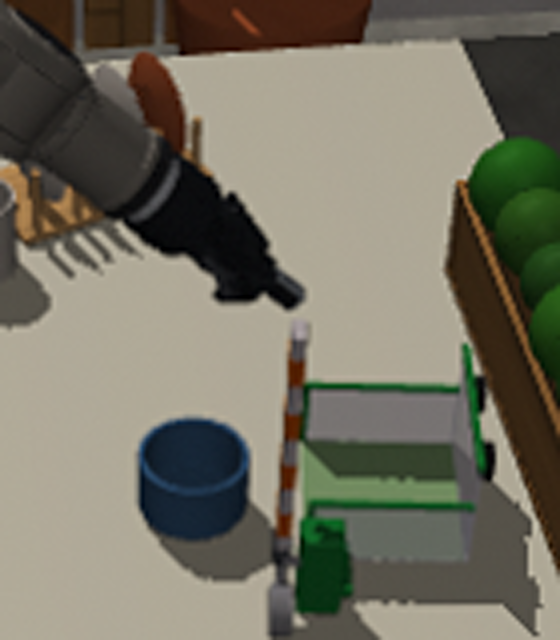

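Call:
{"name": "send_rows", "arguments": {
  "motion": "-1.5 0.3 0 0.75 4.95 0 1;-1.5 0.3 0 0.75 4.95 0 1;-1.5 0.3 0 0.75 4.95 0 1;-1.5 0.3 0 0.75 4.95 0 1;-1.5 0.3 0 0.75 4.95 0 1;-1.5 0.3 0 0.75 4.95 0 1;-1.5 0.3 0 0.75 4.95 0 1;-1.5 0.3 0 0.75 4.95 0 1;-1.5 0.3 0 0.75 4.95 0 1;0 0 0 0 0 0 1;0 0 0 0 0 0 1"
}}

```text
t: 11.63
eef_pos: [0.5164, 0.0133, 0.2593]
tool_rot: [0.143, 0.079, 0.987, -0.012]
contact_force: [-0.9, -0.2, -0.0]
gripper_width: 0.005
```

```bash
python3 -c "
from st import *; state(); crop('side',240,100,380,260,4,'s9.png');crop('top',220,90,350,225,4,'t9.png')"
```

```text
t 11.63 bay mm [-109.4  -29.9  259.3] toolz in bay [ 0.283 -0.003 -0.959] tooly [ 0.011  1.    -0.   ] F [-0.89 -0.23 -0.03] q [ 0.01  0.06 -0.23  2.09  0.18  0.74  1.08]
```

View pics/s9.png

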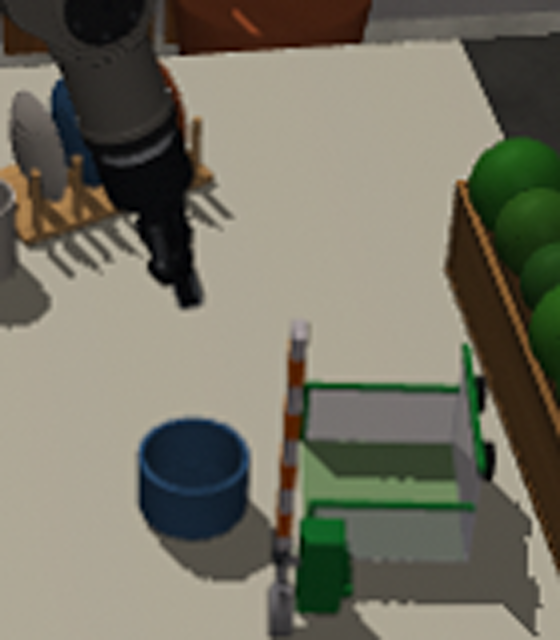

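View pics/t9.png

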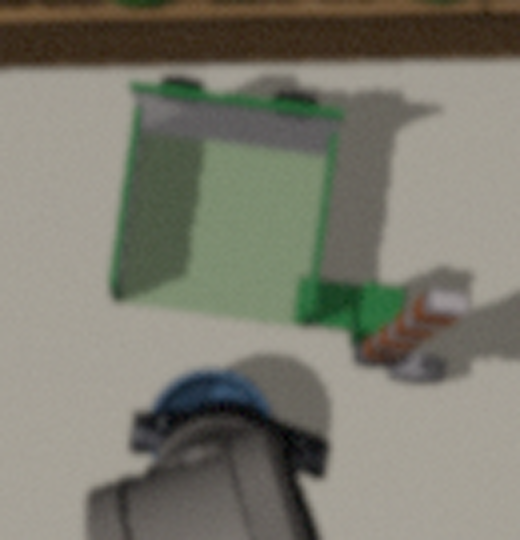

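Call:
{"name": "send_rows", "arguments": {
  "motion": "-2.1 0.8 0 0.6 4 0 0.4;-2.1 0.8 0 0.6 4 0 0.4;-2.1 0.8 0 0.6 4 0 0.4;-2.1 0.8 0 0.6 4 0 0.4;-0.5 0 0 0 0 0 0.4;0 0 0 0 0 0 0.4"
}}

```text
t: 12.23
eef_pos: [0.4223, 0.0439, 0.2553]
tool_rot: [-0.0, 0.08, 0.997, -0.006]
contact_force: [0.9, 0.4, 0.1]
gripper_width: 0.599
```

```bash
python3 st.py
```

```text
t 12.23 bay mm [-207.   -13.7  255.3] toolz in bay [-0.    -0.011 -1.   ] tooly [ 0.01   1.    -0.011] F [0.92 0.37 0.13] q [-0.01  0.05 -0.26  2.07  0.03  1.03  1.13]
```

Call:
{"name": "send_rows", "arguments": {
  "motion": "0.5 0 -2.8 0 0 0 0.4;0.5 0 -2.8 0 0 0 0.4;0 0.2 -2.8 0 0 0 0.4;0 0 -2.8 0 0 0 0.4;0 0 -2.8 0 0 0 0.4;0 0 -2.8 0 0 0 0.4;0 0 -2.8 0 0 0 0.4;0 0 -2.2 0 0 0 0.4;0 0 0 0 0 0 0.4;0 0 0 0 0 0 0.4"
}}

```text
t: 13.07
eef_pos: [0.4398, 0.0426, 0.0299]
tool_rot: [0.019, 0.079, 0.997, -0.005]
contact_force: [-0.1, -0.4, 1.3]
gripper_width: 0.599
```

```bash
python3 -c "
from st import *; state(); crop('side',220,100,380,260,4,'s10.png');crop('top',220,90,350,240,4,'t10.png')"
```

```text
t 13.07 bay mm [-189.6  -12.4   29.9] toolz in bay [ 0.039 -0.007 -0.999] tooly [ 0.009  1.    -0.007] F [-0.11 -0.43  1.35] q [-0.09  0.42 -0.19  2.26  0.24  0.44  0.93]
```

View pics/s10.png

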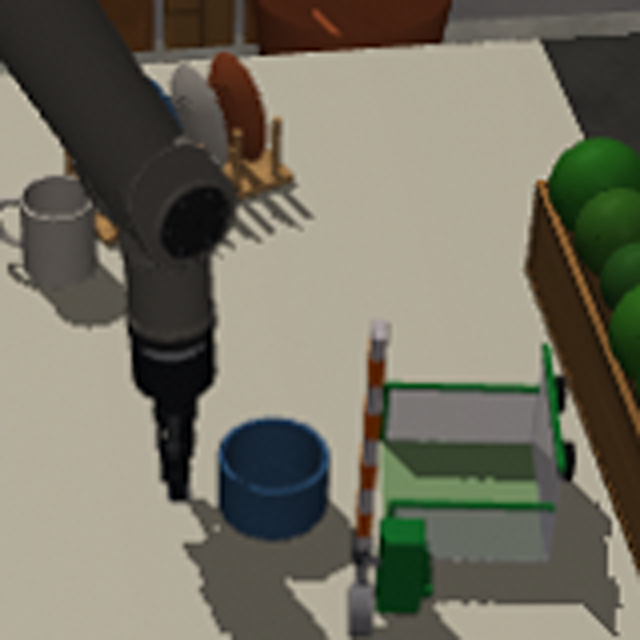

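View pics/t10.png

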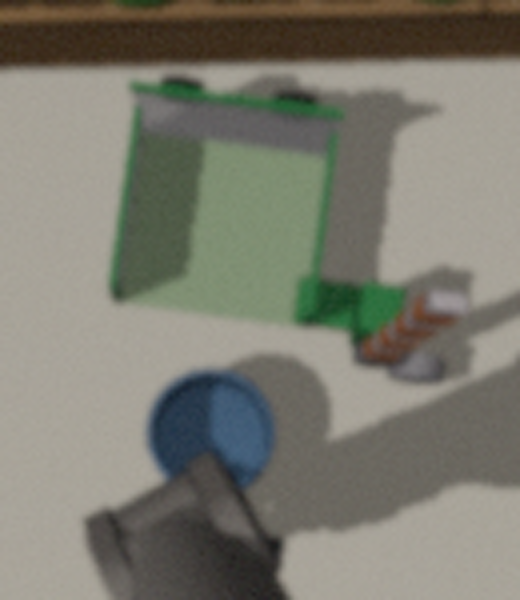

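Call:
{"name": "send_rows", "arguments": {
  "motion": "0.7 -0.1 -0.2 0 0 0 0.4;0.7 -0.1 -0.2 0 0 0 0.4;0.3 -0.05 -0.1 0 0 0 0.4;0.3 -0.05 0 0 0 0 0.4;0.3 -0.05 0 0 0 0 0.4;0.3 -0.05 0 0 0 0 0.4;0.3 -0.05 0 0 0 0 0.4;0.3 -0.05 0 0 0 0 0.4;0.3 -0.05 0 0 0 0 0.4"
}}

```text
t: 13.92
eef_pos: [0.4818, 0.0369, 0.0308]
tool_rot: [0.024, 0.08, 0.997, -0.004]
contact_force: [-3.7, 1.1, 2.9]
gripper_width: 0.6
```

```bash
python3 st.py
```

```text
t 13.92 bay mm [-147.1  -11.8   30.8] toolz in bay [ 0.049 -0.004 -0.999] tooly [ 0.01   1.    -0.004] F [-3.73  1.09  2.92] q [-0.06  0.46 -0.19  2.18  0.23  0.47  0.97]
```

Call:
{"name": "send_rows", "arguments": {
  "motion": "0.4 -0.02 0 0 0 0 0.4;0.5 -0.02 0 0 0 0 0.4;0.5 -0.02 0 0 0 0 0.4;0.5 -0.02 0 0 0 0 0.4;0.5 -0.02 0 0 0 0 0.4;0.5 -0.02 0 0 0 0 0.4;0.5 -0.02 0 0 0 0 0.4;0.5 -0.02 0 0 0 0 0.4"
}}

```text
t: 14.58
eef_pos: [0.5135, 0.0341, 0.0296]
tool_rot: [0.015, 0.079, 0.997, -0.007]
contact_force: [-5.7, 0.6, 5.7]
gripper_width: 0.599
```

```bash
python3 -c "
from st import *; state(); crop('side',220,100,380,260,4,'s11.png');crop('top',220,90,350,240,4,'t11.png')"
```

```text
t 14.58 bay mm [-115.4   -9.8   29.6] toolz in bay [ 0.03  -0.012 -0.999] tooly [ 0.009  1.    -0.011] F [-5.69  0.64  5.66] q [-0.04  0.51 -0.19  2.09  0.23  0.54  1.01]
```

View pics/s11.png

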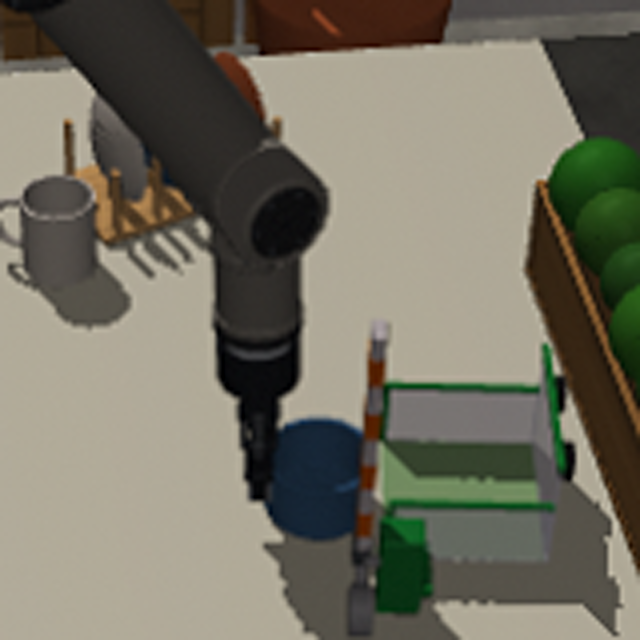

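View pics/t11.png

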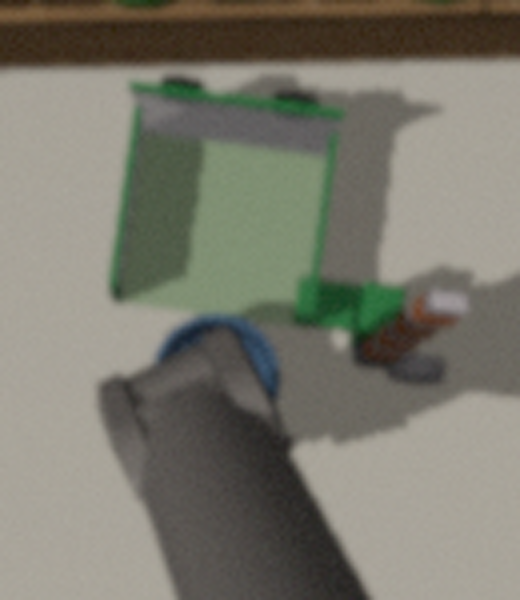

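Call:
{"name": "send_rows", "arguments": {
  "motion": "0.5 -0.02 0.05 0 0 0 0.4;0.5 -0.02 0.05 0 0 0 0.4;0.6 -0.03 0 0 0 0 0.4;0.6 -0.03 0 0 0 0 0.4;0.6 -0.03 0 0 0 0 0.4;0.6 -0.03 0 0 0 0 0.4;0.6 -0.03 0 0 0 0 0.4;0.6 -0.03 0 0 0 0 0.4"
}}

```text
t: 15.35
eef_pos: [0.5651, 0.0314, 0.03]
tool_rot: [0.016, 0.079, 0.997, -0.007]
contact_force: [-1.0, -0.3, -0.5]
gripper_width: 0.601
```

```bash
python3 -c "
from st import *; state(); crop('side',220,100,380,260,4,'s12.png')"
```

```text
t 15.35 bay mm [-63.9  -4.9  30. ] toolz in bay [ 0.032 -0.011 -0.999] tooly [ 0.009  1.    -0.011] F [-0.97 -0.35 -0.5 ] q [-0.03  0.56 -0.19  1.97  0.22  0.6   1.04]
```

View pics/s12.png

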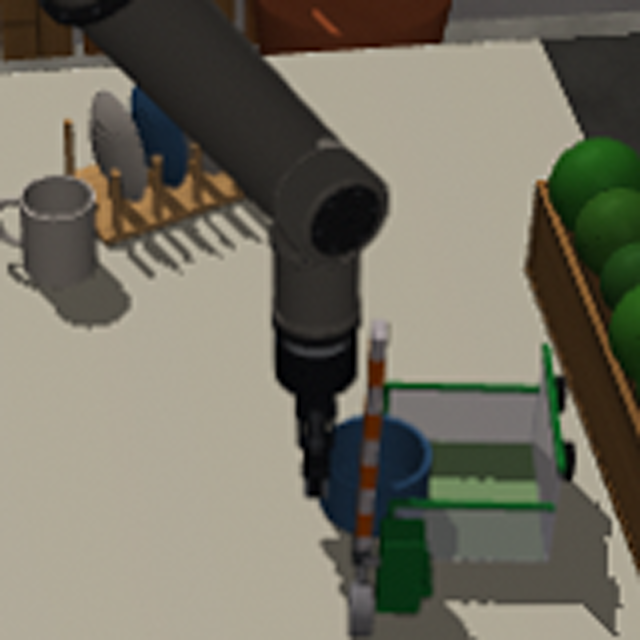

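Call:
{"name": "send_rows", "arguments": {
  "motion": "0.6 -0.05 0 0 0 0 0.4;0.6 -0.05 0 0 0 0 0.4;0.6 -0.05 0 0 0 0 0.4;0.6 -0.05 0 0 0 0 0.4;0.6 -0.05 0 0 0 0 0.4;0.6 -0.05 0 0 0 0 0.4;0.6 -0.05 0 0 0 0 0.4;0.6 -0.07 0 0 0 0 0.4;0.5 -0.07 0 0 0 0 0.4;0.4 -0.05 0 0 0 0 0.4;0.3 0 0 0 0 0 0.4"
}}

```text
t: 16.32
eef_pos: [0.6317, 0.0254, 0.0301]
tool_rot: [0.015, 0.079, 0.997, -0.007]
contact_force: [-2.5, -0.1, 1.3]
gripper_width: 0.601
```

```bash
python3 -c "
from st import *; state(); crop('side',220,100,380,260,4,'s13.png');crop('top',220,90,350,240,4,'t13.png')"
```

```text
t 16.32 bay mm [ 2.7 -0.8 30.1] toolz in bay [ 0.031 -0.011 -0.999] tooly [ 0.009  1.    -0.011] F [-2.47 -0.13  1.33] q [-0.01  0.64 -0.19  1.81  0.21  0.68  1.09]
```

View pics/s13.png

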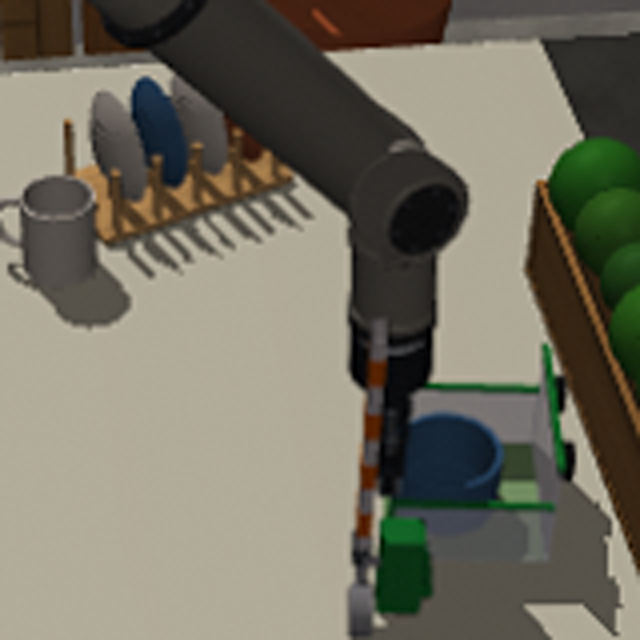

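View pics/t13.png

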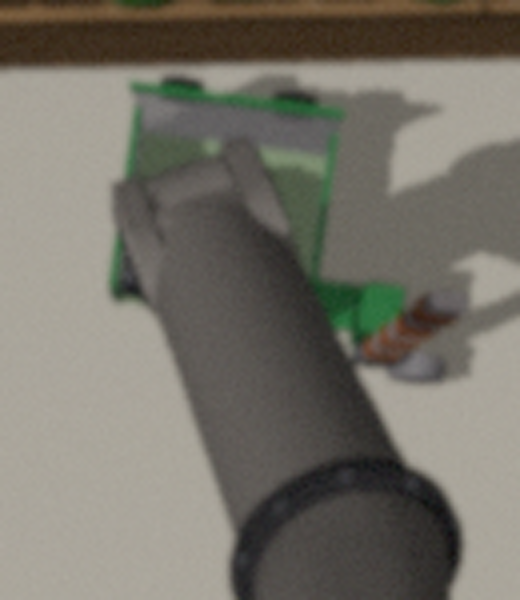

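Call:
{"name": "send_rows", "arguments": {
  "motion": "0.4 -0.06 0 0 0 0 0.4;0.5 -0.07 0 0 0 0 0.4;0.5 -0.07 0 0 0 0 0.4;0.5 -0.07 0 0 0 0 0.4;0.4 -0.06 0 0 0 0 0.4;0.2 0 0 0 0 0 0.4;0 0 0 0 0 0 0.4"
}}

```text
t: 17.0
eef_pos: [0.6589, 0.0221, 0.0302]
tool_rot: [0.015, 0.079, 0.997, -0.007]
contact_force: [-2.6, 0.8, 1.1]
gripper_width: 0.599
```

```bash
python3 st.py
```

```text
t 17.0 bay mm [30.2 -0.  30.2] toolz in bay [ 0.031 -0.011 -0.999] tooly [ 0.009  1.    -0.011] F [-2.62  0.83  1.08] q [-0.    0.68 -0.19  1.74  0.21  0.72  1.1 ]
```

Call:
{"name": "send_rows", "arguments": {
  "motion": "-0.5 0.07 0 0 0 0 0.4;-1 0.15 0 0 0 0 0.4;-1.5 0.2 0 0 0 0 0.4;-2 0.3 0 0 0 0 0.4;-2 0.3 0 0 0 0 0.4;-2 0.3 0 0 0 0 0.4;-2 0.3 0 0 0 0 0.4;-2 0.3 0 0 0 0 0.4;-2 0.3 0.5 0 0 0 0.4;-2 0.3 1 0 0 0 0.4;-2 0.3 1 0 0 0 0.4;0 0 0 0 0 0 0.4;0 0 0 0 0 0 0.4"
}}

```text
t: 18.08
eef_pos: [0.4561, 0.0509, 0.0583]
tool_rot: [0.022, 0.078, 0.997, -0.005]
contact_force: [0.7, -0.1, 0.5]
gripper_width: 0.599
```

```bash
cat > chk.py <<'E'
from st import *; state(); crop('side',220,100,380,260,4,'s14.png');crop('top',220,90,350,240,4,'t14.png')
b=np.load('b.npy')
for c in ('top','side'):
    for r in regions_of('dish',c)[:1]:
        ys,xs=np.nonzero(r['region']); p=back([ (xs.min()+xs.max())/2,(ys.min()+ys.max())/2],.045,c)[:2]-b[:2]
        print(c,r['conf'],1000*p@np.array([[np.cos(b[2]),-np.sin(b[2])],[np.sin(b[2]),np.cos(b[2])]]))
E
python3 chk.py
```

```text
t 18.08 bay mm [-174.6   -1.8   58.3] toolz in bay [ 0.044 -0.008 -0.999] tooly [ 0.008  1.    -0.007] F [ 0.7  -0.12  0.53] q [-0.08  0.38 -0.21  2.22  0.21  0.52  0.95]
top 0.94 [83.55376886 -0.45043896]
side 0.9 [87.85389508  8.48575799]
```

View pics/s14.png

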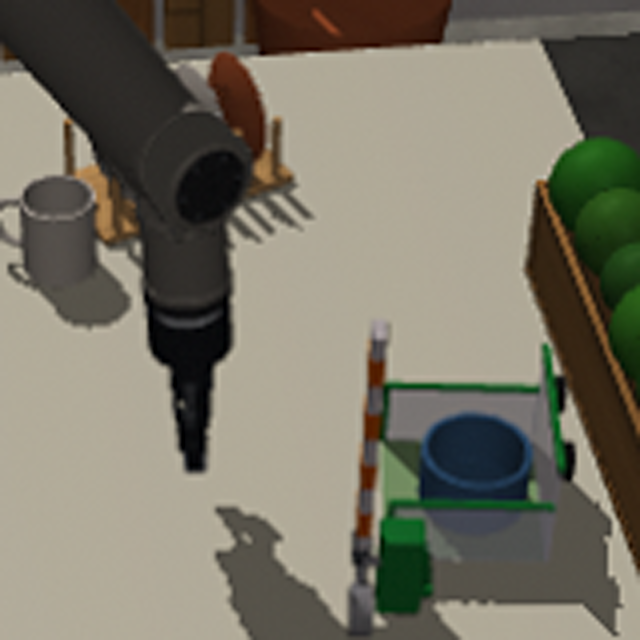

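View pics/t14.png

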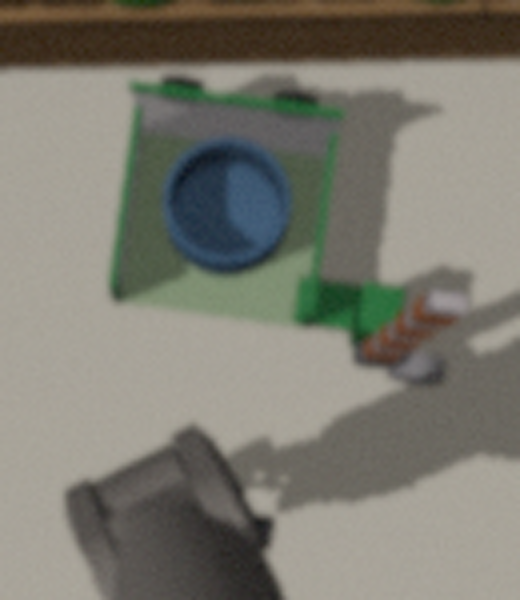

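The dish stands wholly inside, about 84–88 mm past the mouth and near the middle line. The arm is up and the gripper is clear, so I'm handing in.

```bash
python3 -c "
from station import *; print(hand_in())"
```

```text
the job is handed in; nothing more can be done
None
```

I raised the barrier arm and pushed the dish fully into the feeder, then handed the job in at about 18 s of the allowed 67 s. `hand_in()` gives no verdict, so I don't know the official result.

- **Barrier arm:** I tilted the closed fingers about 45° and lifted the arm from below, near its free end, past its balance point. It then swung on by itself and rested leaning outwards. I judged this from the pictures only and did not measure the joint angle. Later pictures showed it in the same place.
- **Dish:** I pushed it along the table with the fingertips part-open behind it, then backed the gripper away. The last pictures show it upright inside the feeder.

| Last check of the dish | Past the mouth | Off the middle line |
|---|---|---|
| Top camera | 84 mm | 0 mm |
| Side camera | 88 mm | 8 mm |
| Allowed | 53 to 105 mm | within 30 mm |

- **Camera disagreement:** The two views differ by about 4 mm in depth and 9 mm sideways, and both are well inside the limits. I used a rough region-centre estimate for this check.
- **Forces:** The highest reading at the end of a move was about 8 N, while pushing the dish, against a limit of 18 N. Peaks within a move were not recorded.
- **Near joint limits:** On the way to the barrier arm, joint 7 came close to its limit (-2.94 of -2.96), so I turned the wrist half round. Joint 4 then reached 2.43 of 2.44 before I moved on. No reading passed a range.
- **Other things:** I saw no contact with anything else, and the mug and rack look unmoved. I did not measure the canister, scoop, jar or flowerpot again at the end.

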